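# Press the slide plate down and run it under the leaf spring

## Robot

A 6-joint arm with a two-finger parallel gripper is mounted at the origin on the work surface. World frame = base frame: x ahead of the robot, y to its left, z up, the work surface at z = 0. Lengths are in m, angles in rad, forces in N, time in s.
With the tool pointing down it reaches from about 0.275 to 0.775 m from the base axis. Payload 14.6 kg.
Tool frame: the origin (TCP) lies midway between the tips of the shut fingers; the grasp point (between the pads) lies 19 mm behind it (robot.hold_point_z is the distance from the TCP to the grasp point, in m); y points along the fingers, z is the direction in which the jaws open and shut, and the axes are right-handed (so a half turn about y gives the same grasp; the last joint's range is limited). The gripper opens to 85 mm and grips with 20 to 120 N. Pads are 22 mm wide; open, the fingers measure 114 mm over their backs; the gripper's body (76 mm by 85 mm) begins 54 mm behind the grasp point. The pads swing forward as they close: fully open they stand 13 mm farther back than shut.
Start: joints at [-1.361, 0.263, -0.048, 1.259, 0, 1.415], TCP at [0.187, -0.49, 0.231] pointing down, gripper open.
Joint ranges: [-2.65, 2.65], [-0.89, 1.7], [-1.18, 1.37], [-2.13, 2.11], [-1.35, 1.29], [-3.14, 3.14]. Speed limits (rad/s): [1.89, 1.89, 2.57, 2.79, 3.14, 3.14].

## Interface

Orientations are given as a rotation vector (axis times angle).
In Python, from cell import status, optics, robot gives the robot as it stands.
- The arm moves only by the tool apply_moves, never from a script. Its argument "moves" is a list that holds one entry, the list of rows, each a list of 6 numbers: the shift along the tool's x, y, z normalised to -1 to 1, where 1 is 20 cm, then the turn, a rotation vector about the tool's x, y, z normalised to -1 to 1, where 1 is pi/2 rad. A call has 1 to 5 rows; each row is the pose to reach, as a shift and turn from the pose commanded when the call began, along the tool's axes at that moment; what a row does not reach only later rows make up. A row lasts 1/8 s, in which the tool goes at most 62.5 mm and 10.7 degrees, less where a joint would pass 70% of its speed; a pose out of reach is approached as far as the arm can. A call with a number of a shift or a turn outside -1 to 1 is refused whole. A call with a gripper value outside its range is refused whole. "jaw" is the opening, from -1 (shut) to 1 (fully open), set as the call begins (left out, the last holds). The fingers move at their own pace and stop on an object; the grip force is fixed at half the most. Time passes only in rows, so rows that repeat a pose let the fingers close. It gives the time, the measured TCP pose, the force and the opening at its end, in the units of the state.
- status.state(): the state, without advancing time (a new reading comes with each control period).
- optics.grab_frame(name): name is "scene" or "top" or "wrist"; returns a dict with "frame" (384x512x3 uint8, blue, green, red), "mtx" (3x3 intrinsics, pixels), "k1" (the pictures are not rectified: a ray, as slopes to the right and down, at radius r is drawn at 1 + k1 r^2 times it, then the intrinsics apply), "view" (4x4, takes a point from world to camera coordinates). Camera axes: x right, y down, z forward; pixel columns grow to the right and rows downward; lengths in m; the calibration is good to about 2 mm. A picture is of the moment at which its call begins. There is no depth.
- robot.sign_off(): hands the job in, once; it reports no verdict.
The state is a dict: "time_s": time; "qpos": joint angles; "qd": joint speeds; "joint_efforts": joint torques, N m; "eef_pos": TCP position; "ee_rot": TCP orientation; "contact_force": force on the tool from outside, world axes, zero at the start; "torque": the same for the moment, N m; "width": finger opening in m.
Only numpy, scipy, OpenCV 4.12 (cv2) and the standard library are available. Lean on these libraries where they do the work, as an engineer would, in place of code of your own. Each camera call takes 0.05 s, during which the arm holds its last target.

## Task

Load the aluminium slide plate into the filing fixture: with your fingertips press down hard on the bare end of the plate behind its cross rib, so that the sprung bed under it sinks, and keeping it pressed push it along the channel, under the steel bridge and its leaf spring, until its nose is fully home against the end stop. Then take your hand away, leaving the plate held there by the spring. Slide it only: never lift the plate out of its channel, and leave everything else on the bench where it stands.

Things in the scene. Friction and masses are not known exactly. Their poses are not given: they have to be found in the camera images.
- fixture: Filing fixture, bolted down: dark steel base 300 x 100 x 10 mm with a channel along it. Origin on the bench, on the channel's centre line; x points the way the plate must slide, z up. Base spans x -185 to +115 mm. Side rails (inner faces y +-26.5, outer +-40.5 mm) reach z 36 mm. The entry end (x -185) is open; bridge and end stop: see their points.
- bridge_edge (a point): Middle of the bridge's lower edge on the side facing the plate, at fixture x +20 mm, z 39 mm. The steel bridge crosses the channel: bar x +20 to +40 mm, underside z 39, top z 53 mm, 101 mm wide overall. The leaf spring slopes down from its far side.
- stop_face (a point): Point on the end stop's face, at fixture x +100 mm, z 39 mm: a dark steel wall across the channel's end, top z 46 mm. Fully home, the plate's nose touches it; the plate's origin is then at fixture x +25 mm and the rib 12 mm short of the bridge.
- plate: Loose aluminium slide plate 150 (x) x 50 (y) x 14 mm, about 0.35 kg, in the channel on the oiled sprung bed (friction about 0.15), its x along the fixture's. Origin: centre of its underside. A cross rib, full width, 14 mm tall, stands on it from x -29 to -17 mm. At the start its underside is 30 mm and upper face 44 mm over the bench, 5 mm too high to pass under the bridge, the nose 10 to 35 mm short of it.
- press_pad (a point): Point on the plate's upper face, 13 mm behind the rib's rear face (plate x -42 mm, z 14 mm), on the bare end (x -75 to -29 mm) where the fingertips press; sliding forward they push against the rib's rear face.
- nose (a point): Middle of the upper edge of the plate's blunt front end (plate x +75 mm, z 14 mm). The flat nose part, x -17 to +75 mm, goes under the bridge.
- bed (a joint): How far the sprung steel bed (channel floor, fixture x -172 to +98 mm) is pressed down, m: 0 up (top 30 mm over the bench) to 0.010 fully down. It sinks straight, without tilting: it starts at about 6 N, 10 N at 0.005, 14 N at 0.010. The plate needs over 0.005 to pass the bridge (aim at 0.007 to 0.008); once under, the bridge keeps it about 0.005 down.
- leaf (a joint): How far the brass leaf spring is lifted, rad: 0 when empty. 42 mm long, 34 mm wide, hinged at fixture x +40, z 46 mm, its free end sloping down to z 31 mm at x +80 mm. The plate's nose slides under it, lifts it about 0.1 to 0.2 rad and feels a drag of a few newtons.
- wrench: bystander: flat steel open-ended wrench, 160 mm long, lying on the bench beside the fixture
- screwdriver: bystander: screwdriver with a black handle, 180 mm long, lying on the bench beside the fixture
- tin: bystander: small closed round tin, 52 mm diameter, 45 mm tall; origin at the centre of its underside
- gauge_block: bystander: plain steel block 45 x 35 x 30 mm; origin at the centre of its underside
- collar: bystander: dark steel shaft collar, a ring 48 mm outside, 26 mm hole, 22 mm tall; origin at the centre of its underside
- oil_bottle: bystander: grey plastic oil bottle, 54 mm diameter, 130 mm tall, standing near the fixture's stop end; origin at the centre of its underside
- cup: bystander: open steel cup, 72 mm diameter, 80 mm tall, standing near the fixture's stop end; origin at the centre of its underside
Not all that is in view belongs to the job. There is more than one size of the plate; the job needs the largest.

How it is judged:
On the way, in this order (a step that is already met when the one before it is completed fails the run):
1. before its nose is under the bridge the plate is pressed down by the fingers until the bed has sunk at least 4.5 mm (contact force between the fingers and plate above 4 N and value of joint bed above 0.0045 m and x of plate in the frame of fixture below -0.048 m), for 0.05 s.
2. the plate, still pushed by the fingers and down, is sliding under the bridge (contact force between the fingers and plate above 2 N and value of joint bed above 0.004 m and x of plate in the frame of fixture between -0.04 and 0.005 m), for 0.02 s.
At the end, for the whole second after the job is handed in: The plate lies flat in the channel at rest with its nose within 3.5 mm of the end stop, held down under the bridge (bed at least 3 mm down), the leaf spring lifted onto it (over 0.05 rad) (x of plate in the frame of fixture between 0.0215 and 0.03 m and z of plate in the frame of fixture between 0.015 and 0.028 m and y of plate in the frame of fixture between -0.004 and 0.004 m and angle between the x axis of plate and the x axis of fixture, either way round below 0.06 rad and angle between plate's own z axis and vertical below 0.06 rad and value of joint leaf above 0.05 rad and value of joint bed above 0.003 m and linear speed of plate below 0.01 m/s); the robot touches nothing.
It fails at once if the plate is lifted 10 mm or more above where it lay, or tipped up more than 0.25 rad (z of plate in the frame of fixture above 0.04 m or angle between plate's own z axis and vertical above 0.25 rad).
It fails at once if the plate leaves the channel (y of plate in the frame of fixture above 0.02 m or y of plate in the frame of fixture below -0.02 m or x of plate in the frame of fixture below -0.14 m).
It fails at once if a bystander is moved more than 20 mm (distance of any of wrench, screwdriver, tin, gauge_block, collar, oil_bottle, cup from where it was at the start of the episode above 0.02 m).
It also fails if it takes over 35 s, if anything falls off the work surface, if the arm or the gripper's body presses on something with over 40 N, if the wrist force passes 120 N, or if a joint passes its speed limit or range.

## Working session

There is one attempt and no reset: what is moved stays moved. The work goes in short steps, Python scripts to look and compute and a tool call to move; the robot and the scene stay as the last step left them, time stands still between calls to the robot, and variables do not carry over. Pictures are saved under pics/ and viewed, and the job is handed in when it is done.

Besides the shell and the picture viewer there is one more tool, called after ">>>" as name(argument=value, ...) on one line, values as JSON. apply_moves: Moves the arm, as the interface text tells. Scaled input: -1 to 1 covers 20 cm each way for a shift and pi/2 rad each way for a turn. Its arguments: {"type":"object","properties":{"moves":{"type":"array","items":{"type":"array","items":{"type":"array","items":{"type":"number"}}}},"jaw":{"type":"number"}},"required":["moves"]}

```bash
ls; mkdir -p pics; python3 - <<'E'
from cell import status, optics, robot
import cv2,numpy as np
s=status.state()
for k,v in s.items(): print(k,np.round(v,4))
for n in ["scene","top","wrist"]:
    d=optics.grab_frame(n); cv2.imwrite(f"pics/{n}0.png",d["frame"]); print(n,d["mtx"],d["k1"],d["view"])
E
```

```text
pics
time_s 0.0
qpos [-1.3613  0.2635 -0.0489  1.2594  0.      1.4155]
qd [ 0.0022  0.0017 -0.     -0.0015  0.0007  0.0001]
joint_efforts [-2.10000e-03 -6.37621e+01  3.84573e+01  1.35000e-02 -3.00000e-04
  0.00000e+00]
eef_pos [ 0.1872 -0.4902  0.2308]
ee_rot [-0.373   2.0235 -2.0214]
contact_force [ 0.8371 -0.577   0.6248]
torque [-0.0121  0.0008 -0.0468]
width 0.0855
scene [[443.3172215    0.         269.97630532]
 [  0.         443.3172215  192.28314892]
 [  0.           0.           1.        ]] -0.17666727114799713 [[-6.58320194e-01  7.52738014e-01  5.99731253e-05  4.02424066e-01]
 [ 4.17697042e-01  3.65370532e-01 -8.31885542e-01 -2.43335316e-01]
 [-6.26213784e-01 -5.47622001e-01 -5.54947242e-01  1.49048655e+00]
 [ 0.00000000e+00  0.00000000e+00  0.00000000e+00  1.00000000e+00]]
top [[357.38361993   0.         251.29712219]
 [  0.         357.38361993 192.44534929]
 [  0.           0.           1.        ]] -0.08337681616402076 [[-0.0100352  -0.99985418  0.01381686  0.00629344]
 [-0.9925384   0.00828069 -0.12165096  0.6396447 ]
 [ 0.12151881 -0.01493456 -0.99247677  0.79147634]
 [ 0.          0.          0.          1.        ]]
wrist [[295.70871082   0.         249.17641575]
 [  0.         295.70871082 193.83521064]
 [  0.           0.           1.        ]] -0.0027735778549780317 [[ 3.55867177e-01 -9.34536543e-01 -4.51254386e-05 -5.25246858e-01]
 [-9.02166495e-01 -3.43553410e-01  2.60895900e-01 -3.26677521e-02]
 [-2.43832255e-01 -9.28035765e-02 -9.65366939e-01  3.76983028e-01]
 [ 0.00000000e+00  0.00000000e+00  0.00000000e+00  1.00000000e+00]]
```

View pics/scene0.png

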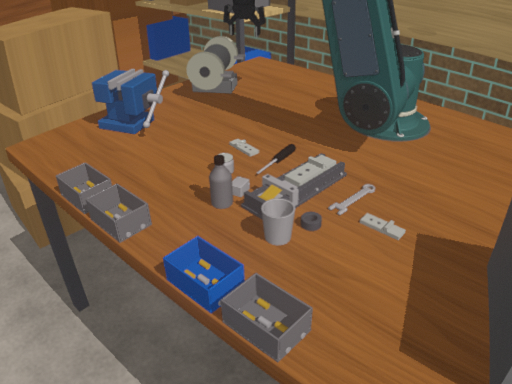

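View pics/top0.png

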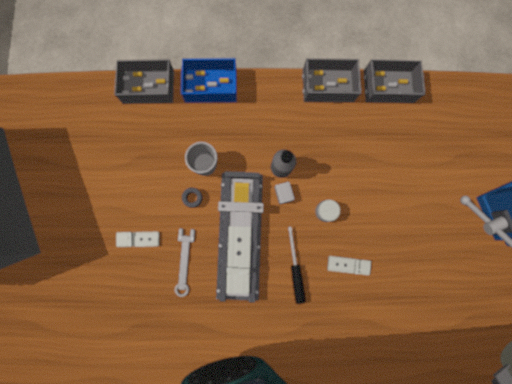

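View pics/wrist0.png

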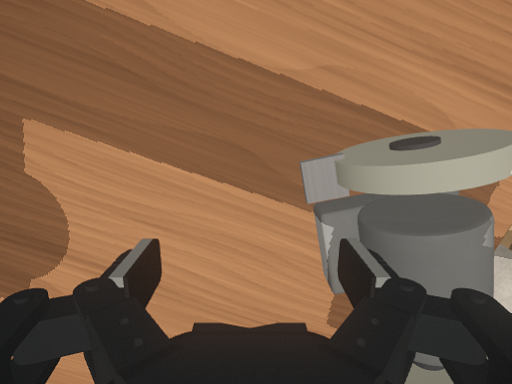

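The top view shows the fixture upright at about columns 219-262, rows 173-300. The bridge is at row 207 and the brass leaf at (242,190), so it points away from the robot. The plate is at rows 213-296. Next I'll zoom in.

```bash
cat > h.py <<'E'
from cell import status, optics, robot
import cv2,numpy as np
from scipy.spatial.transform import Rotation as R
def cast(d,uv,z):
    uv=np.atleast_2d(np.array(uv,float)); K=d["mtx"]
    p=cv2.undistortPoints(uv.reshape(-1,1,2),K,np.array([d["k1"],0,0,0,0.])).reshape(-1,2)
    V=d["view"];Rm=V[:3,:3];c=-Rm.T@V[:3,3]
    r=np.c_[p,np.ones(len(p))]@Rm
    t=(z-c[2])/r[:,2]
    return c+r*t[:,None]
def proj(d,P):
    V=d["view"];P=np.atleast_2d(P)
    rv=cv2.Rodrigues(V[:3,:3])[0]
    return cv2.projectPoints(P.astype(float),rv,V[:3,3],d["mtx"],np.array([d["k1"],0,0,0,0.]))[0].reshape(-1,2)
E
python3 - <<'E'
import cv2
a=cv2.imread("pics/top0.png")[160:310,200:280]
cv2.imwrite("pics/topz.png",cv2.resize(a,None,fx=4,fy=4,interpolation=cv2.INTER_CUBIC)[:600])
a=cv2.imread("pics/scene0.png")[135:255,200:360]
cv2.imwrite("pics/scz.png",cv2.resize(a,None,fx=5,fy=5,interpolation=cv2.INTER_CUBIC)[:600])
E
```

```text
(no output)
```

View pics/topz.png

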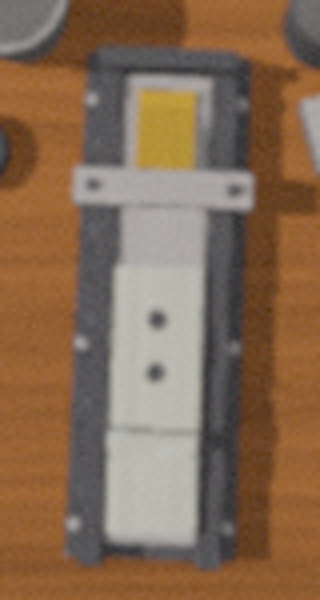

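View pics/scz.png

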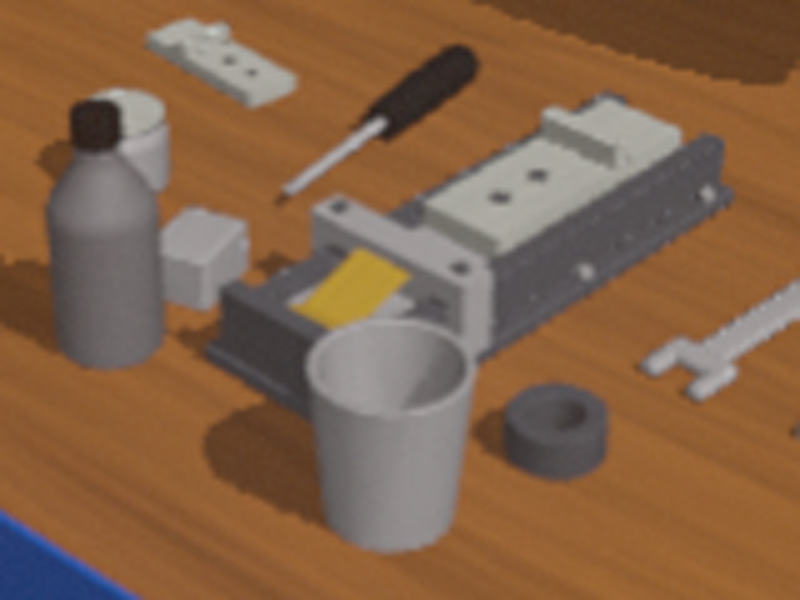

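The zoomed top view (4x, offset 200,160) shows these features:
- Plate nose edge near row 264, columns 113-206.
- Rear edge near row 545, columns 105-196.
- Rib edge near row 430.
- Bridge rows 168-210.
- Stop inner face near row 75.

I'll cast these as rays.

```bash
python3 - <<'E'
from h import *
d=optics.grab_frame("top")
V=d["view"];print("cam",-V[:3,:3].T@V[:3,3])
z=lambda u,v:(200+(u+.5)/4-.5,160+(v+.5)/4-.5)
# plate mask
im=d["frame"].astype(int); hsv=cv2.cvtColor(d["frame"],cv2.COLOR_BGR2HSV)
print(im[230,238],im[218,238],im[207,240],im[285,238])
pl=[z(113,264),z(206,264),z(196,545),z(105,540)]
print("plate corners",cast(d,pl,.044).round(4))
c=cast(d,pl,.044); print("w,l",np.linalg.norm(c[0]-c[1]),np.linalg.norm(c[1]-c[2]),np.linalg.norm(c[0]-c[3]))
print("rib line",cast(d,[z(107,430),z(198,430)],.058).round(4), "at z.044",cast(d,[z(107,430)],.044).round(4))
print("bridge top corners",cast(d,[z(73,168),z(255,172),z(252,211),z(73,205)],.053).round(4))
print("rail outer bottoms/top",cast(d,[z(97,47),z(250,57)],.046).round(4),cast(d,[z(66,556),z(238,560)],.01).round(4))
print("holes",cast(d,[z(157,320),z(155,372)],.044).round(4))
E
```

```text
cam [0.53875582 0.01281616 0.86324832]
[175 186 187] [166 167 174] [166 165 172] [178 187 187]
plate corners [[0.5632 0.0548 0.044 ]
 [0.5627 0.0016 0.044 ]
 [0.4051 0.0088 0.044 ]
 [0.4084 0.0599 0.044 ]]
w,l 0.053110546068079335 0.15772976674261036 0.15483602758027837
rib line [[0.4708 0.0577 0.058 ]
 [0.4703 0.0072 0.058 ]] at z.044 [[0.4696 0.0585 0.044 ]]
bridge top corners [[ 0.6175  0.0769  0.053 ]
 [ 0.6144 -0.0267  0.053 ]
 [ 0.5922 -0.0246  0.053 ]
 [ 0.5965  0.0769  0.053 ]]
rail outer bottoms/top [[ 0.6886  0.0637  0.046 ]
 [ 0.682  -0.025   0.046 ]] [[ 0.394   0.0847  0.01  ]
 [ 0.3906 -0.0158  0.01  ]]
holes [[0.5312 0.0298 0.044 ]
 [0.5018 0.0312 0.044 ]]
```

```bash
cat >> h.py <<'E'
def tgtR(yaw,flip=1):
    x=np.array([-np.sin(yaw),np.cos(yaw),0])*flip # jaw dir = fixture y
    yv=np.array([0,0,-1.]); zv=x
    return np.c_[np.cross(yv,zv),yv,zv]
def plan(p,Rt,p0=None,R0=None):
    s=status.state()
    if p0 is None:p0=np.array(s["eef_pos"])
    if R0 is None:R0=R.from_rotvec(s["ee_rot"]).as_matrix()
    sh=R0.T@(np.array(p)-p0); rv=R.from_matrix(R0.T@Rt).as_rotvec()
    return (sh/.2).round(3),(rv/(np.pi/2)).round(4)
E
python3 - <<'E'
from h import *
s=status.state();print(R.from_rotvec(s["ee_rot"]).as_matrix().round(3), s["time_s"])
for f in(1,-1): print(f,plan([.43,.031,.2],tgtR(-.043,f)))
E
```

```text
[[-0.934 -0.     0.357]
 [-0.357  0.001 -0.934]
 [-0.    -1.    -0.001]] 0.2
1 (array([-2.064,  0.156, -2.002]), array([ 1.0000e-04, -1.7404e+00, -5.0000e-04]))
-1 (array([-2.064,  0.156, -2.002]), array([0.0004, 0.2596, 0.    ]))
```

>>> apply_moves(moves=[[[-0.19,0.03,-0.18,0,0.03,0],[-0.38,0.06,-0.36,0,0.06,0],[-0.57,0.08,-0.54,0,0.08,0],[-0.76,0.1,-0.72,0,0.11,0],[-0.95,0.1,-0.9,0,0.14,0]]], jaw=-1)

```text
time_s: 0.82
eef_pos: [0.3008, -0.2528, 0.2111]
ee_rot: [-0.154, 2.148, -2.147]
contact_force: [0.6, -0.1, -0.4]
width: 0.0001
```

```bash
python3 - <<'E'
from h import *
print(plan([.43,.031,.2],tgtR(-.043,-1)))
E
```

```text
(array([-0.841,  0.056, -1.313]), array([0.0002, 0.1183, 0.    ]))
```

>>> apply_moves(moves=[[[-0.17,0.03,-0.26,0,0.02,0],[-0.34,0.05,-0.5,0,0.05,0],[-0.5,0.05,-0.75,0,0.07,0],[-0.6,0.05,-0.95,0,0.1,0],[-0.65,0.05,-1.0,0,0.12,0]]])

```text
time_s: 1.45
eef_pos: [0.4005, -0.0356, 0.2012]
ee_rot: [-0.046, -2.201, 2.2]
contact_force: [0.4, -0.8, -0.2]
width: -0.0001
```

```bash
python3 - <<'E'
from h import *
print(plan([.40,.031,.2],tgtR(-.043,-1)))
E
```

```text
(array([ 0.017,  0.006, -0.332]), array([0.0002, 0.0008, 0.0001]))
```

>>> apply_moves(moves=[[[0,0,-0.17,0,0,0],[0,0,-0.33,0,0,0],[0,0,-0.33,0,0,0],[0,0,-0.33,0,0,0]]])

```text
time_s: 1.95
eef_pos: [0.4032, 0.0279, 0.2012]
ee_rot: [-0.047, -2.199, 2.2]
contact_force: [-0.0, 0.8, -0.3]
width: -0.0002
```

```bash
python3 - <<'E'
from h import *
d=optics.grab_frame("wrist");cv2.imwrite("pics/w1.png",cv2.resize(d["frame"],None,fx=1.5,fy=1.5,interpolation=cv2.INTER_CUBIC))
V=d["view"];print(-V[:3,:3].T@V[:3,3]); np.savez("w1.npz",**d)
cv2.imwrite("pics/w1raw.png",d["frame"])
E
```

```text
[0.46956877 0.02480844 0.34277567]
```

View pics/w1.png

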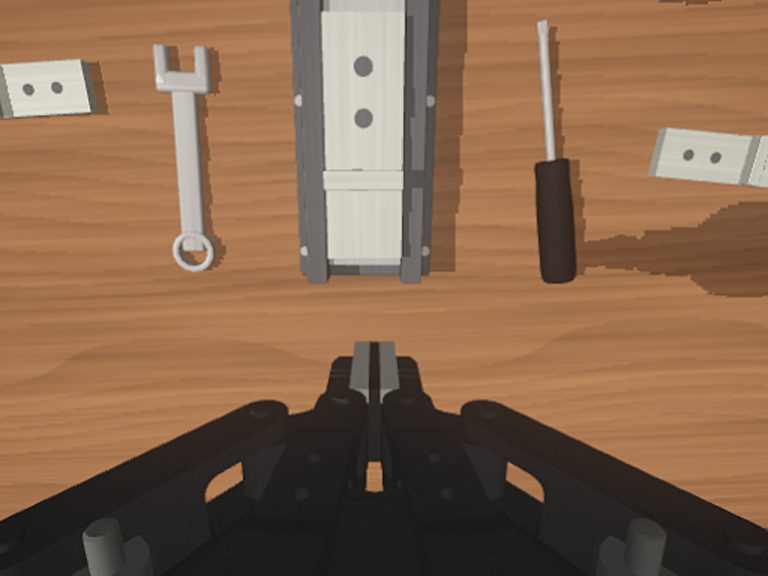

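The wrist view (1.5x) shows the plate clearly:
- Nose edge at row 11, columns 321-405.
- Rib at rows 171-190.
- Rear edge at row 265, columns 328-401.

The plate is nearly in line with the tool.

```bash
python3 - <<'E'
from h import *
d=dict(np.load("w1.npz"));d["k1"]=float(d["k1"])
z=lambda u,v:((u+.5)/1.5-.5,(v+.5)/1.5-.5)
print("nose",cast(d,[z(321,11),z(405,11)],.044).round(4))
print("rear",cast(d,[z(328,265),z(401,265)],.044).round(4))
print("rib top front/rear",cast(d,[z(322,171),z(404,171),z(322,190),z(404,190)],.058).round(4))
print("holes",cast(d,[z(363,66),z(363,118)],.044).round(4))
print("rail top entry corners",cast(d,[z(307,282),z(328,282),z(401,282),z(422,282)],.036).round(4))
print("rail top upper at v=50", cast(d,[z(303,50),z(428,50)],.036).round(4))
# plate edge profile per row, red-channel brightness
h=cv2.cvtColor(d["frame"],cv2.COLOR_BGR2GRAY).astype(int)
for v in (20,50,100,150,165):
    r=h[v]; print(v,r[195:290].tolist() if v in(50,165) else '')
print(h[170:190,245].tolist(),h[0:14,245].tolist(),h[108:132,230].tolist())
E
```

```text
nose [[0.5632 0.052  0.044 ]
 [0.561  0.0019 0.044 ]]
rear [[0.4088 0.0588 0.044 ]
 [0.4066 0.0087 0.044 ]]
rib top front/rear [[0.4711 0.0567 0.058 ]
 [0.4689 0.0059 0.058 ]
 [0.4596 0.0575 0.058 ]
 [0.4574 0.0062 0.058 ]]
holes [[0.5322 0.0285 0.044 ]
 [0.5023 0.03   0.044 ]]
rail top entry corners [[ 0.3955  0.0755  0.036 ]
 [ 0.3949  0.0606  0.036 ]
 [ 0.3926  0.0086  0.036 ]
 [ 0.3919 -0.0063  0.036 ]]
rail top upper at v=50 [[ 0.5447  0.0656  0.036 ]
 [ 0.5412 -0.0125  0.036 ]]
20 
50 [111, 108, 109, 108, 104, 101, 108, 107, 108, 109, 108, 109, 109, 109, 108, 111, 110, 112, 105, 106, 170, 210, 207, 209, 207, 206, 209, 210, 210, 210, 207, 206, 205, 205, 205, 207, 207, 208, 212, 215, 211, 212, 207, 188, 160, 129, 123, 107, 119, 151, 172, 202, 210, 206, 207, 206, 208, 209, 208, 208, 202, 203, 206, 210, 209, 207, 207, 207, 206, 204, 204, 207, 209, 195, 123, 65, 84, 82, 83, 81, 93, 112, 110, 107, 106, 109, 110, 109, 109, 96, 72, 78, 78, 80, 79]
100 
150 
165 [135, 134, 134, 136, 128, 139, 180, 186, 184, 138, 105, 107, 109, 108, 111, 110, 108, 108, 110, 112, 113, 106, 73, 149, 215, 212, 210, 210, 208, 207, 206, 205, 203, 203, 204, 206, 207, 206, 206, 207, 206, 206, 210, 211, 207, 205, 206, 209, 209, 208, 207, 207, 207, 206, 208, 208, 210, 207, 205, 204, 204, 203, 204, 203, 206, 206, 204, 202, 202, 205, 206, 202, 162, 63, 82, 81, 80, 80, 91, 111, 109, 108, 110, 112, 113, 107, 104, 137, 138, 137, 117, 76, 86, 95, 95]
[207, 204, 191, 184, 186, 189, 156, 119, 112, 112, 114, 115, 105, 105, 115, 117, 118, 122, 125, 128] [192, 191, 192, 192, 192, 192, 191, 196, 202, 204, 204, 204, 204, 204] [208, 208, 208, 208, 210, 174, 198, 213, 209, 206, 204, 202, 204, 208, 210, 210, 209, 209, 188, 199, 208, 208, 207, 208]
```

Plate yaw is about -0.044, which matches the rails. The rib's rear face is at x≈0.4585, so the plate origin is near (0.487, 0.030), about fixture x -0.09. The nose-to-bridge gap is about 33 mm, within what the task says. I'll move above the pad.

```bash
python3 - <<'E'
from h import *
s=status.state();print(s["eef_pos"],R.from_rotvec(s["ee_rot"]).as_matrix().round(3).tolist())
print(plan([.443,.0323,.060],tgtR(-.044,-1)))
E
```

```text
[0.40321784 0.02760792 0.20126637] [[-0.999, -0.0, -0.044], [0.044, -0.0, -0.999], [0.0, -1.0, 0.0]]
(array([-0.198,  0.706, -0.032]), array([-0.0001,  0.    ,  0.    ]))
```

>>> apply_moves(moves=[[[-0.198,0.2,-0.032,0,0,0],[-0.198,0.4,-0.032,0,0,0],[-0.198,0.6,-0.032,0,0,0],[-0.198,0.706,-0.032,0,0,0],[-0.198,0.706,-0.032,0,0,0]]])

```text
time_s: 2.62
eef_pos: [0.4422, 0.0321, 0.0592]
ee_rot: [-0.046, -2.198, 2.197]
contact_force: [0.2, -0.4, 0.5]
width: -0.0001
```

```bash
python3 - <<'E'
from h import *
s=status.state();print(s["eef_pos"],s["contact_force"])
d=optics.grab_frame("wrist");cv2.imwrite("pics/w2.png",cv2.resize(d["frame"],None,fx=1.5,fy=1.5,interpolation=cv2.INTER_CUBIC))
E
```

```text
[0.44219224 0.03209736 0.05915152] [ 0.22608588 -0.44271003  0.51576588]
```

View pics/w2.png

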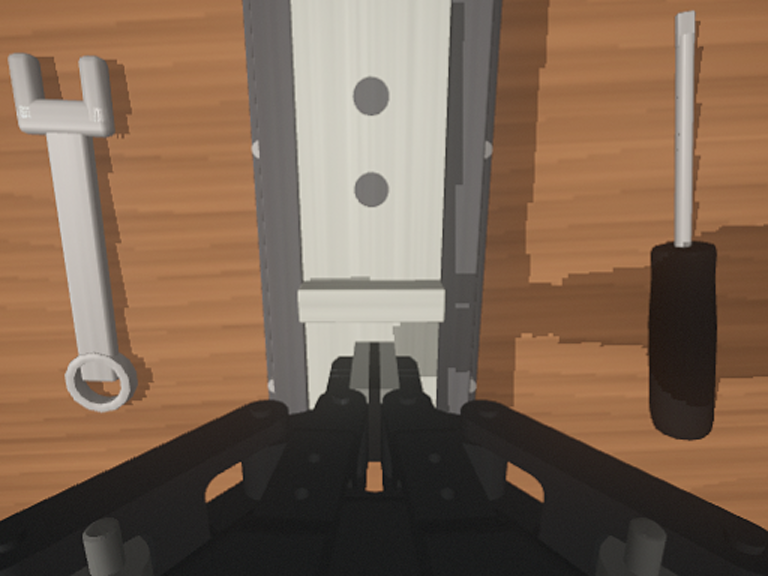

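The tips are at about (375,343), behind the rib (rows 285-321) and centred on the plate. I'll lower slowly.

>>> apply_moves(moves=[[[0,0.03,0,0,0,0],[0,0.055,0,0,0,0],[0,0.07,0,0,0,0],[0,0.08,0,0,0,0],[0,0.08,0,0,0,0]]])

```text
time_s: 3.3
eef_pos: [0.4431, 0.0328, 0.0441]
ee_rot: [-0.048, -2.199, 2.199]
contact_force: [-0.8, 0.5, 0.3]
width: -0.0
```

>>> apply_moves(moves=[[[0,0.01,0,0,0,0],[0,0.02,0,0,0,0],[0,0.02,0,0,0,0]]])

```text
time_s: 3.68
eef_pos: [0.4433, 0.0327, 0.0403]
ee_rot: [-0.049, -2.2, 2.2]
contact_force: [-1.7, 0.5, 8.3]
width: -0.0001
```

>>> apply_moves(moves=[[[0,0.01,0,0,0,0],[0,0.02,0,0,0,0],[0,0.02,0,0,0,0],[0,0.02,0,0,0,0]]])

```text
time_s: 4.18
eef_pos: [0.4434, 0.0327, 0.0366]
ee_rot: [-0.049, -2.2, 2.2]
contact_force: [-2.4, 0.3, 12.4]
width: -0.0004
```

12.4 N means the bed is about 8 mm down. Now I'll push forward.

>>> apply_moves(moves=[[[-0.03,0,0,0,0,0],[-0.06,0,0,0,0,0],[-0.09,0,0,0,0,0],[-0.12,0,0,0,0,0],[-0.12,0,0,0,0,0]]])

```text
time_s: 4.8
eef_pos: [0.4685, 0.0316, 0.0368]
ee_rot: [-0.051, -2.2, 2.201]
contact_force: [1.9, 0.1, 11.4]
width: 0.0001
```

```bash
python3 - <<'E'
from h import *
d=optics.grab_frame("wrist");cv2.imwrite("pics/w3.png",cv2.resize(d["frame"],None,fx=1.5,fy=1.5,interpolation=cv2.INTER_CUBIC))
E
```

```text
(no output)
```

View pics/w3.png

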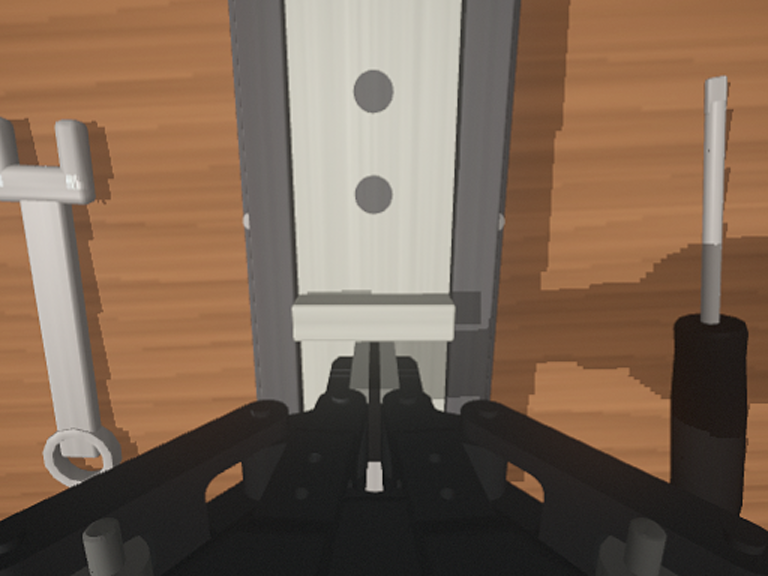

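The tips now sit against the rib's rear foot (row 343). The plate slid forward pressed down and straight. I'll continue under the bridge.

>>> apply_moves(moves=[[[-0.03,0,0,0,0,0],[-0.06,0,0,0,0,0],[-0.09,0,0,0,0,0],[-0.12,0,0,0,0,0],[-0.15,0,0,0,0,0]]])

```text
time_s: 5.48
eef_pos: [0.4976, 0.0304, 0.0367]
ee_rot: [-0.049, -2.2, 2.2]
contact_force: [-2.5, 0.2, 11.5]
width: 0.0001
```

>>> apply_moves(moves=[[[-0.03,0,0,0,0,0],[-0.06,0,0,0,0,0],[-0.09,0,0,0,0,0],[-0.12,0,0,0,0,0],[-0.15,0,0,0,0,0]]])

```text
time_s: 6.1
eef_pos: [0.5269, 0.0291, 0.0364]
ee_rot: [-0.048, -2.199, 2.199]
contact_force: [-6.5, 0.6, 5.0]
width: -0.0005
```

```bash
python3 - <<'E'
from h import *
d=optics.grab_frame("top");cv2.imwrite("pics/t4.png",cv2.resize(d["frame"][160:310,180:300],None,fx=4,fy=4,interpolation=cv2.INTER_CUBIC))
d=optics.grab_frame("wrist");cv2.imwrite("pics/w4.png",cv2.resize(d["frame"],None,fx=1.5,fy=1.5,interpolation=cv2.INTER_CUBIC))
E
```

```text
(no output)
```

View pics/w4.png

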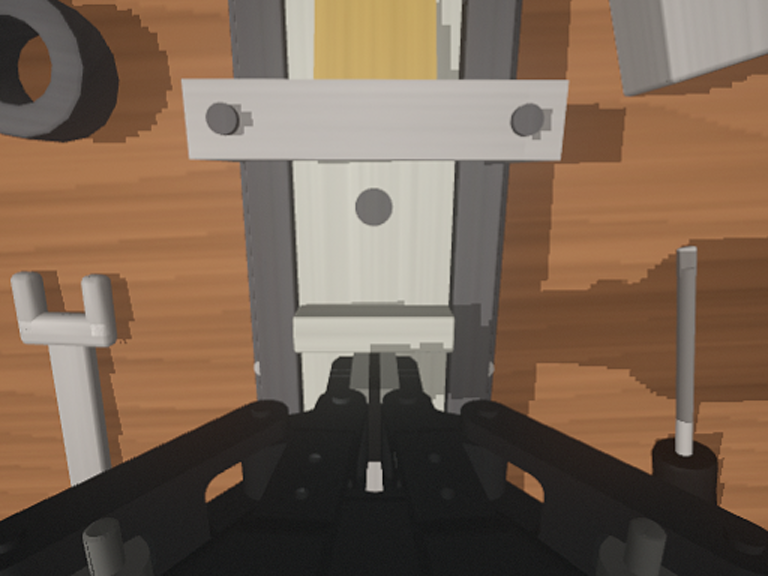

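View pics/t4.png

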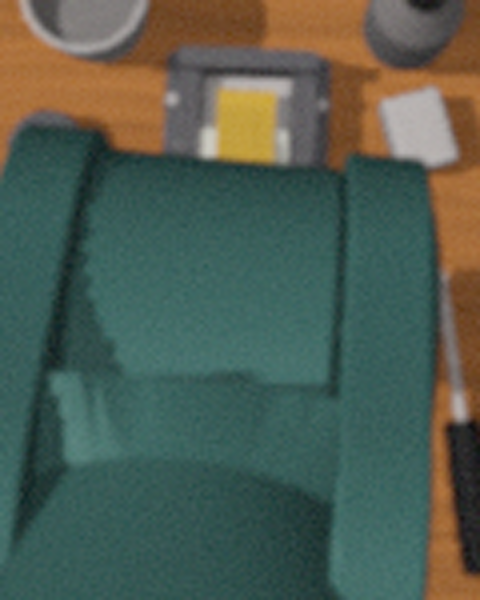

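The plate is under the bridge and the leaf has lifted. About 35 mm remains.

>>> apply_moves(moves=[[[-0.03,0,0,0,0,0],[-0.06,0,0,0,0,0],[-0.09,0,0,0,0,0],[-0.12,0,0,0,0,0],[-0.13,0,0,0,0,0]]])

```text
time_s: 6.82
eef_pos: [0.553, 0.028, 0.0362]
ee_rot: [-0.048, -2.199, 2.199]
contact_force: [-4.4, 0.1, 6.9]
width: 0.0002
```

```bash
python3 - <<'E'
from h import *
d=optics.grab_frame("wrist");cv2.imwrite("pics/w5.png",cv2.resize(d["frame"],None,fx=1.5,fy=1.5,interpolation=cv2.INTER_CUBIC))
E
```

```text
(no output)
```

View pics/w5.png

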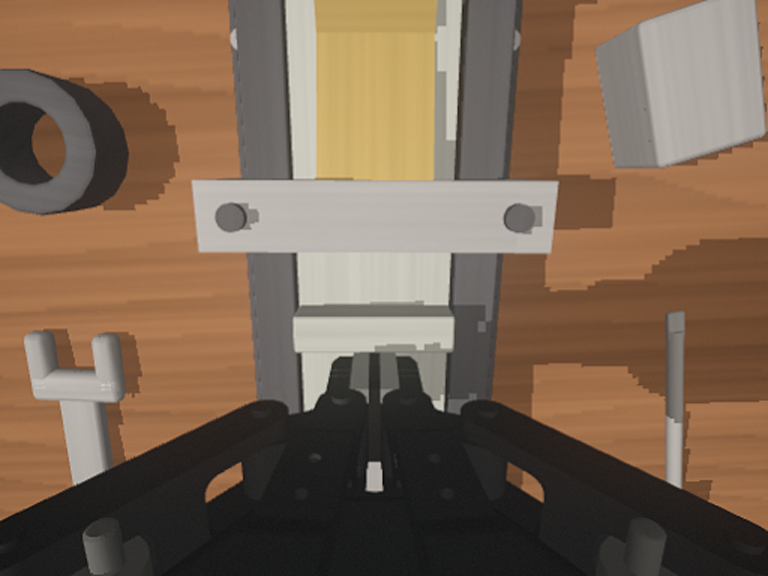

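>>> apply_moves(moves=[[[-0.01,0,0,0,0,0],[-0.02,0,0,0,0,0],[-0.03,0,0,0,0,0],[-0.035,0,0,0,0,0],[-0.035,0,0,0,0,0]]])

```text
time_s: 7.5
eef_pos: [0.5599, 0.0277, 0.0363]
ee_rot: [-0.048, -2.199, 2.199]
contact_force: [-2.6, 0.1, 6.5]
width: -0.0
```

>>> apply_moves(moves=[[[-0.01,0,0,0,0,0],[-0.015,0,0,0,0,0],[-0.015,0,0,0,0,0]]])

```text
time_s: 7.88
eef_pos: [0.5615, 0.0277, 0.0358]
ee_rot: [-0.045, -2.198, 2.198]
contact_force: [-7.4, 0.8, 6.6]
width: 0.0002
```

>>> apply_moves(moves=[[[-0.01,0,0,0,0,0],[-0.01,0,0,0,0,0],[-0.01,0,0,0,0,0]]])

```text
time_s: 8.25
eef_pos: [0.5615, 0.0278, 0.0353]
ee_rot: [-0.041, -2.197, 2.196]
contact_force: [-15.1, 0.9, 9.1]
width: 0.0
```

It has stalled at x=0.5615 while the force climbs (15 N), so it should be at the stop. I'll check the rib-to-bridge gap.

```bash
python3 - <<'E'
from h import *
d=optics.grab_frame("wrist");cv2.imwrite("pics/w6.png",cv2.resize(d["frame"],None,fx=1.5,fy=1.5,interpolation=cv2.INTER_CUBIC));np.savez("w6.npz",**d)
E
```

```text
(no output)
```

View pics/w6.png

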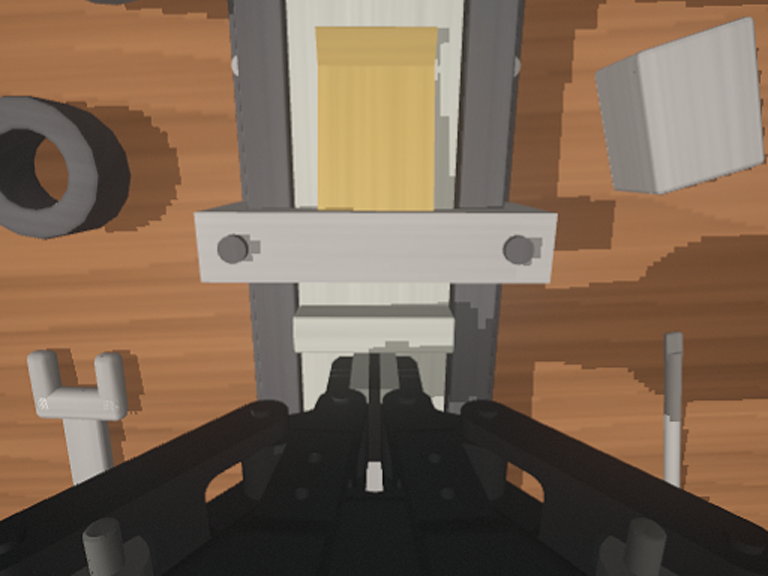

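```bash
python3 - <<'E'
from h import *
d=dict(np.load("w6.npz"));d["k1"]=float(d["k1"])
z=lambda u,v:((u+.5)/1.5-.5,(v+.5)/1.5-.5)
b=cast(d,[z(375,211),z(375,282)],.053); r=cast(d,[z(375,317),z(375,352)],.051)
print(b.round(4),r.round(4)); print("gap",b[1,0]-r[0,0],"bridge w",b[0,0]-b[1,0],"rib w",r[0,0]-r[1,0])
E
```

```text
[[0.6174 0.0248 0.053 ]
 [0.5973 0.0256 0.053 ]] [[0.5861 0.0261 0.051 ]
 [0.5748 0.0266 0.051 ]]
gap 0.011268424653997355 bridge w 0.02012617248664117 rib w 0.011247981470209112
```

The gap is 11.3 mm against 12 mm expected (rib and bridge widths also check), so the plate is home. I'll ease off the overshoot, then lift straight up.

>>> apply_moves(moves=[[[0.015,0,0,0,0,0],[0.015,-0.03,0,0,0,0],[0.015,-0.07,0,0,0,0],[0.015,-0.15,0,0,0,0],[0.015,-0.3,0,0,0,0]]])

```text
time_s: 8.93
eef_pos: [0.5617, 0.0275, 0.0965]
ee_rot: [-0.047, -2.199, 2.199]
contact_force: [-0.2, 0.7, -0.1]
width: -0.0002
```

>>> apply_moves(moves=[[[0.1,-0.15,0,0,0,0],[0.3,-0.3,0,0,0,0],[0.5,-0.4,0,0,0,0],[0.6,-0.4,0,0,0,0],[0.6,-0.4,0,0,0,0]]])

```text
time_s: 9.55
eef_pos: [0.4416, 0.0328, 0.177]
ee_rot: [-0.05, -2.2, 2.2]
contact_force: [0.1, 0.3, -0.6]
width: 0.0002
```

```bash
python3 - <<'E'
from h import *
s=status.state();print(s["time_s"],s["eef_pos"],s["contact_force"])
d=optics.grab_frame("wrist");cv2.imwrite("pics/w7.png",cv2.resize(d["frame"],None,fx=1.5,fy=1.5,interpolation=cv2.INTER_CUBIC));np.savez("w7.npz",**d)
d=optics.grab_frame("scene");cv2.imwrite("pics/s7.png",cv2.resize(d["frame"][135:255,200:360],None,fx=5,fy=5,interpolation=cv2.INTER_CUBIC))
E
```

```text
9.55 [0.44161502 0.03284322 0.17698093] [ 0.14869163  0.30527469 -0.64291048]
```

View pics/w7.png

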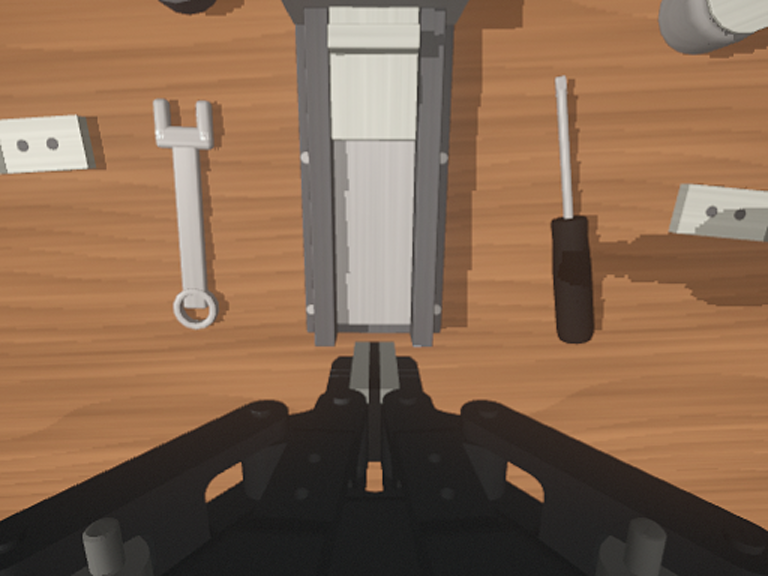

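View pics/s7.png

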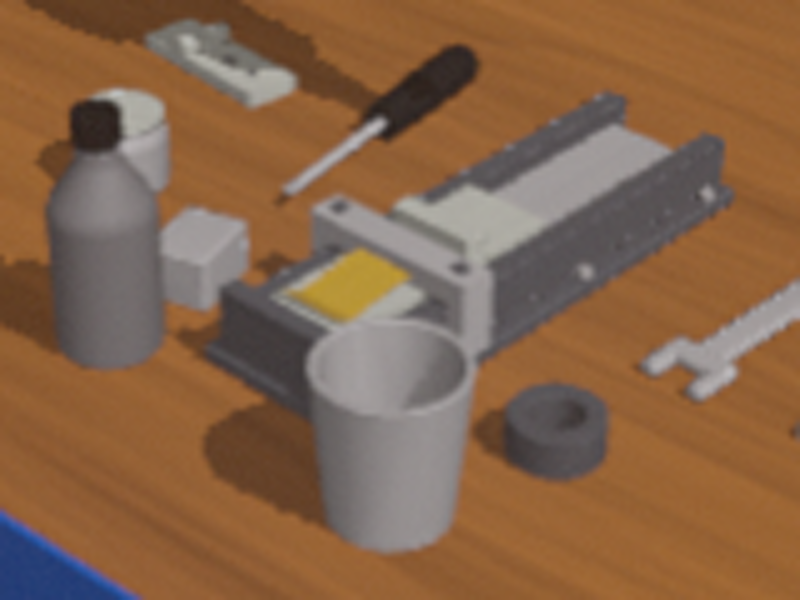

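The hand is clear, the plate is flat under the bridge at the stop with the leaf lifted onto it, and the bystanders haven't moved. One last check on the rear edge and rib, now with the hand away.

```bash
python3 - <<'E'
from h import *
d=dict(np.load("w7.npz"));d["k1"]=float(d["k1"])
z=lambda u,v:((u+.5)/1.5-.5,(v+.5)/1.5-.5)
e=cast(d,[z(330,139),z(418,139)],.039); ent=cast(d,[z(325,345),z(424,345)],.036);r=cast(d,[z(375,48)],.053)
print(e.round(4),ent.round(4),r.round(4),"rear edge fixture x",(e.mean(0)-ent.mean(0))[0]-.185,"want -.050; rib rear", (r[0]-ent.mean(0))[0]-.185,"want -.004")
E
```

```text
[[0.5279 0.0549 0.039 ]
 [0.5256 0.0023 0.039 ]] [[0.3954 0.0679 0.036 ]
 [0.3923 0.0005 0.036 ]] [[0.5725 0.026  0.053 ]] rear edge fixture x -0.05207106191275418 want -.050; rib rear -0.006381841904046837 want -.004
```

Those readings are about 2 mm short, which is around the calibration error. I'll recheck the rib-to-bridge gap from close up.

>>> apply_moves(moves=[[[-0.15,0,0,0,0,0],[-0.3,0.1,0,0,0,0],[-0.45,0.3,0,0,0,0],[-0.5,0.38,0,0,0,0],[-0.5,0.38,0,0,0,0]]])

```text
time_s: 10.28
eef_pos: [0.5417, 0.0285, 0.0992]
ee_rot: [-0.045, -2.198, 2.198]
contact_force: [-0.6, -0.5, 0.3]
width: 0.0001
```

```bash
python3 - <<'E'
from h import *
d=optics.grab_frame("wrist");cv2.imwrite("pics/w8.png",cv2.resize(d["frame"],None,fx=1.5,fy=1.5,interpolation=cv2.INTER_CUBIC));np.savez("w8.npz",**d)
E
```

```text
(no output)
```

View pics/w8.png

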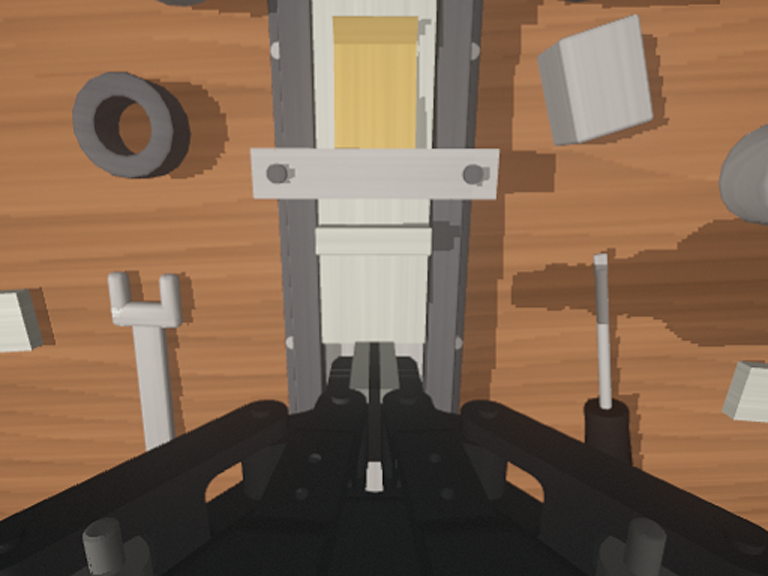

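```bash
python3 - <<'E'
from h import *
d=dict(np.load("w8.npz"));d["k1"]=float(d["k1"])
g=cv2.cvtColor(d["frame"],cv2.COLOR_BGR2GRAY).astype(int)
for u in(225,245,265): print(u,list(zip(range(95,175),g[95:175,u])) if u==245 else '')
z=lambda u,v:((u+.5)/1.5-.5,(v+.5)/1.5-.5)
b=cast(d,[z(375,149),z(375,198.5)],.053); r=cast(d,[z(375,228),z(375,254)],.053); e=cast(d,[z(375,343)],.039)
print("gap",b[1,0]-r[0,0],"bridge w",b[0,0]-b[1,0],"rib w",r[0,0]-r[1,0],"rear edge to bridge",b[1,0]-e[0,0],"want .070")
E
```

```text
225 
245 [(95, np.int64(189)), (96, np.int64(188)), (97, np.int64(189)), (98, np.int64(188)), (99, np.int64(190)), (100, np.int64(190)), (101, np.int64(193)), (102, np.int64(194)), (103, np.int64(195)), (104, np.int64(193)), (105, np.int64(189)), (106, np.int64(190)), (107, np.int64(191)), (108, np.int64(191)), (109, np.int64(190)), (110, np.int64(189)), (111, np.int64(190)), (112, np.int64(190)), (113, np.int64(190)), (114, np.int64(190)), (115, np.int64(190)), (116, np.int64(190)), (117, np.int64(189)), (118, np.int64(189)), (119, np.int64(188)), (120, np.int64(188)), (121, np.int64(189)), (122, np.int64(189)), (123, np.int64(191)), (124, np.int64(191)), (125, np.int64(190)), (126, np.int64(190)), (127, np.int64(191)), (128, np.int64(191)), (129, np.int64(191)), (130, np.int64(190)), (131, np.int64(189)), (132, np.int64(198)), (133, np.int64(205)), (134, np.int64(206)), (135, np.int64(205)), (136, np.int64(205)), (137, np.int64(205)), (138, np.int64(205)), (139, np.int64(205)), (140, np.int64(205)), (141, np.int64(206)), (142, np.int64(205)), (143, np.int64(205)), (144, np.int64(205)), (145, np.int64(204)), (146, np.int64(205)), (147, np.int64(205)), (148, np.int64(209)), (149, np.int64(165)), (150, np.int64(113)), (151, np.int64(122)), (152, np.int64(185)), (153, np.int64(207)), (154, np.int64(207)), (155, np.int64(205)), (156, np.int64(203)), (157, np.int64(203)), (158, np.int64(201)), (159, np.int64(200)), (160, np.int64(199)), (161, np.int64(201)), (162, np.int64(204)), (163, np.int64(205)), (164, np.int64(206)), (165, np.int64(207)), (166, np.int64(205)), (167, np.int64(204)), (168, np.int64(204)), (169, np.int64(190)), (170, np.int64(198)), (171, np.int64(204)), (172, np.int64(204)), (173, np.int64(203)), (174, np.int64(203))]
265 
gap 0.012196199789312412 bridge w 0.01955670060569492 rib w 0.011106221697853136 rear edge to bridge 0.0697295855082325 want .070
```

>>> apply_moves(moves=[[[-0.1,0,0,0,0,0],[-0.3,-0.05,0,0,0,0],[-0.4,-0.05,0,0,0,0],[-0.4,-0.05,0,0,0,0]]])

```text
time_s: 10.82
eef_pos: [0.6225, 0.0249, 0.1114]
ee_rot: [-0.05, -2.2, 2.2]
contact_force: [-0.5, 0.4, 0.1]
width: 0.0
```

```bash
python3 - <<'E'
from h import *
d=optics.grab_frame("wrist");cv2.imwrite("pics/w9.png",cv2.resize(d["frame"],None,fx=1.5,fy=1.5,interpolation=cv2.INTER_CUBIC));np.savez("w9.npz",**d)
E
```

```text
(no output)
```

View pics/w9.png

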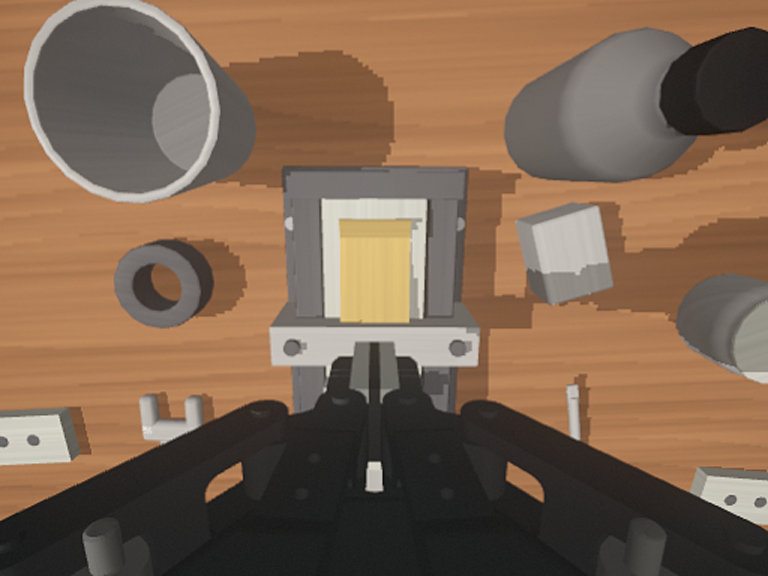

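The gap is 12.2 mm (want 12) and the rear edge is 69.7 mm behind the bridge (want 70). The plate's nose (row 199) meets the stop with no gap visible. The gripper is hovering clear at z=0.11, so I'll hand in.

```bash
python3 - <<'E'
from h import *
print(status.state()["contact_force"]); print(robot.sign_off())
E
```

```text
[-0.18186516  0.03337962 -0.23169675]
the job is handed in; nothing more can be done
None
```

The plate is home against the end stop under the bridge, with the leaf spring lifted onto it, and I handed the job in at about 11 s of the 35 s allowed. I pressed behind the rib with shut fingers at about 12 N, so the bed sank roughly 7–8 mm. I then slid the plate about 115 mm until it stalled at 15 N, eased off, and lifted the hand straight away.

**Final checks:**
- **Position:** with the hand clear, the rib was 12.2 mm short of the bridge (12 expected) and the rear edge 69.7 mm behind it (70 expected). No gap showed at the stop.
- **Contact:** the force reading was about zero, so nothing was being touched.
- **Bystanders:** they looked unmoved in the pictures; I did not measure them.

**Disagreement:** one earlier check, measured from the fixture's entry end in a more distant view, read about 2 mm short of home. That is within the camera calibration error and the 3.5 mm allowance, and the close-up did not confirm it.

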